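# Tuck a lap strip under the leaf of a tacking fixture

### The job

Swing the raised steel leaf of the tacking fixture down until it rests on its spacer bar. Then take the flanged lap strip and slide its thin edge in under the leaf, squarely, between the leaf's two ends and all the way to the spacer bar, without lifting the leaf. Finish while still holding the strip with the gripper and pressing it down flat on the bed with at least 10 N, ready for tacking; leave the flat bar and the V-block where they are.

Things in the scene. Friction and masses are not known exactly. Their poses are not given: they have to be found in the camera images.
- fixture: Low grey steel tacking fixture fixed to the table. Origin on the table top, under the middle of the leaf's lip when shut; x points into the joint (away from the robot, to the hinge), y along the lip, z up. Base x -105 to 125, y +-100 mm, 12 thick. Spacer bar (stop for the strip): 150 mm long in y, near face at x = 22 mm, top at z = 27 mm. Hinge cheeks at x = 105, y = +-88 mm, up to z = 38 mm.
- leaf (a joint): Leaf hinge, rad: 0 = shut, level on the spacer bar; grows as the lip swings up (starts at 0.45 to 0.9). Axis along the fixture's y at x = 105, z = 29 mm; the lip is 105 mm from it. Stiff: the leaf stays where it is left; 2 to 6 N down on its top face, 45 mm from the axis, closes it.
- leaf_lip (a point): Middle of the leaf's free lip, half-way through its 4 mm thickness; moves with the leaf. The shut leaf covers the fixture's x = 0 to 105, y = -75 to +75 mm, underside at z = 27, top at z = 31 mm: the slot under the lip is 11 mm high and 22 mm deep.
- strip: Loose dull grey aluminium lap strip, L-section, 0.2 to 0.33 kg: flat tongue 6 mm thick, 110 mm long (y), with an upright flange 12 mm thick (x = -6 to +6 mm) and 36 mm high along one long side. Origin on the underside below the flange's middle; x points to the thin leading edge at x = 60 mm. Lies flat on the table right or left of the fixture. Grasp across the flange from above.
- edge_left (a point): Strip's leading edge, +y end, on the underside.
- edge_right (a point): Strip's leading edge, -y end, on the underside.
- bed: The fixture's dark steel bed, on which the strip is to be pressed: 120 x 180 x 4 mm, the fixture's x = -98 to +22, y = +-90 mm, top at z = 16 mm above the table. Its origin is 12 mm above the fixture's, same axes.
- flat_bar: Dark steel bar, 30 x 150 x 16 mm, a bystander on the table, on the other side of the fixture from the strip; origin at the centre of its underside, long in y.
- v_block: Steel V-block, 55 x 45 x 36 mm, a bystander on the table, before the fixture; origin at the centre of its underside.

How it is judged:
On the way, in this order (a step that is already met when the one before it is completed fails the run):
1. the leaf is lowered shut onto its spacer bar (value of joint leaf below 0.03 rad), for 0.2 s.
2. the strip's edge is tucked under the leaf, all the way to the spacer bar, the leaf still down (x of each of edge_left, edge_right in the frame of fixture above 0.016 m and y of edge_left in the frame of fixture between -0.08 and 0.08 m and y of edge_right in the frame of fixture between -0.08 and 0.08 m and z of each of edge_left, edge_right in the frame of fixture below 0.0215 m and value of joint leaf below 0.03 rad), for 0.2 s.
At the end, for the whole second after the job is handed in: Leaf shut (< 0.03 rad); both ends of the strip's edge at least 16 mm in past the lip line (spacer bar at 22 mm), within 80 mm of the leaf's middle; strip flat (tilt < 0.04 rad, flange foot within 3.5 mm, edge within 5.5 mm of the bed), held by the fingers and pressing on the bed with over 8 N (all of step 2 and angle between strip's own z axis and vertical below 0.04 rad and z of strip in the frame of fixture below 0.0195 m and contact force between strip and bed above 8 N and contact force between the fingers and strip above 2 N); the arm keeps its last pose, push and grip.
It fails at once if the strip is put under the leaf while the leaf is up, or lifts it (more than 0.05 rad) ((value of joint leaf above 0.05 rad and x of edge_left in the frame of fixture above 0.005 m and z of edge_left in the frame of fixture below 0.028 m and horizontal distance between edge_left and leaf_lip below 0.09 m) or (value of joint leaf above 0.05 rad and x of edge_right in the frame of fixture above 0.005 m and z of edge_right in the frame of fixture below 0.028 m and horizontal distance between edge_right and leaf_lip below 0.09 m)).
It fails at once if the flat bar or the V-block is moved by more than 30 mm (distance of any of flat_bar, v_block from where it was at the start of the episode above 0.03 m).
It also fails if it takes over 56 s, if anything falls off the work surface, if the arm or the gripper's body presses on something with over 40 N, if the wrist force passes 120 N, or if a joint passes its speed limit or range.

### The arm

A 7-joint arm with a two-finger parallel gripper is mounted at the origin on the work surface; the furniture and walls round the work are solid. World frame = base frame: x ahead of the robot, y to its left, z up, the work surface at z = 0. Lengths are in m, angles in rad, forces in N, time in s.
With the tool pointing down it reaches from about 0.4 to 0.85 m from the base axis. Payload 4.5 kg.
Tool frame: the origin (TCP) lies at the very end of the fingers, on their centre line; the grasp point (between the pads) lies 19 mm behind it (r.grip_depth is the z of the grasp point in the tool frame, in m); z points along the fingers, y is the line along which they close (so a half turn about z gives the same grasp; the last joint's range is limited). The gripper opens to 88 mm and grips with 3 to 60 N. Pads are 18 mm wide; open, the fingers measure 123 mm over their backs; the gripper's body (75 mm by 187 mm) begins 45 mm behind the grasp point.
Start: joints at [1.156, 0.689, -0.195, 1.565, 0.157, 0.902, -0.215], TCP at [0.271, -0.563, 0.239] pointing down, gripper open.
Joint ranges: [-3.01, 3.01], [-0.46, 2.08], [-1.47, 1.51], [0.13, 2.56], [-1, 4.14], [0.04, 2.09], [-2.66, 2.66]. Speed limits (rad/s): [2.57, 2.57, 3.14, 3.14, 3.14, 3.14, 3.14].

### API

Orientations are given as a unit quaternion [x, y, z, w].
In Python, from plant import r, ticket, snapshot, camera_params, get_state gives the robot as it stands (r), with the cameras as plain functions, the job (ticket) and the readings as plain functions.
- The arm moves only by the tool jog_arm, called by a JSON object that holds its "name" and its "arguments", one argument or row to a line. Schema: {"type":"object","properties":{"motion":{"type":"array","items":{"type":"array","prefixItems":[{"type":"number"},{"type":"array","items":{"type":"number"},"minItems":3,"maxItems":3},{"type":"array","items":{"type":"number"},"minItems":3,"maxItems":3}],"minItems":3,"maxItems":3},"minItems":1,"maxItems":10},"clamp_n":{"type":"number"},"only":{"type":"string"},"quiet":{"type":"boolean"},"lines":{"type":"string"}},"required":["motion"],"additionalProperties":false}. motion is a list of rows, 1 to 10 of them, each written [opening, [dx, dy, dz], [rx, ry, rz]]: the opening from 0.0 (shut) to 1.0 (fully open), then dx, dy, dz in mm, then a rotation vector rx, ry, rz in units of 0.1 rad; each row is the pose to reach, as a shift and turn from the pose commanded when the call began, along the tool's axes at that moment; what a row does not reach only later rows make up. A row lasts 1/10 s, in which the tool goes at most 0.05 m and 0.15 rad, less where a joint would pass 70% of its speed; a pose out of reach is approached as far as the arm can. The fingers move at their own pace and stop on an object; clamp_n is the grip in N (left out, the last holds). Time passes only in rows, so rows that do not move let the fingers close. The tool returns the time, the measured TCP pose, the force, the opening and the grip force at its end. only (a regular expression) keeps the lines of the reply that match it, lines (a string "A,B") keeps lines A to B, and quiet returns only ok. Input that does not fit is refused with a message, and nothing moves.
- get_state(): the state, without advancing time (a new reading comes with each control period).
- snapshot(name): name is "side" or "top"; returns the picture (400x640x3 uint8, red, green, blue); there is no depth.
- camera_params(name): a dict with "fx", "fy", "cx", "cy" (pixels), "k1" (the pictures are not rectified: a ray, as slopes to the right and down, at radius r is drawn at 1 + k1 r^2 times it, then the intrinsics apply), "rvec" (rotation vector, rad) and "tvec" (3), from world to camera coordinates, as OpenCV has them. Camera axes: x right, y down, z forward; pixel columns grow to the right and rows downward; lengths in m; the calibration is good to about 2 mm. A picture is of the moment at which its call begins. camera_params takes no time and is no camera call.
- ticket.finish_job(): hands the job in; it is judged then, once.
The state is a dict: "clock": time; "q": joint angles; "qd": joint speeds; "joint_torque": joint torques, N m; "tool_pos": TCP position; "eef_rot": TCP orientation; "contact_force": force on the tool from outside, world axes, zero at the start; "moment": the same for the moment, N m; "opening": opening from 0.0 (shut) to 1.0 (fully open); "finger_force": force on a finger pad.
Only numpy, scipy, OpenCV 4.12 (cv2) and the standard library are available. Lean on these libraries where they do the work, as an engineer would, in place of code of your own. Each camera call takes 0.05 s, during which the arm holds its last target. There are 200 camera calls.

## Working session

There is one attempt and no reset: what is moved stays moved. The work goes in short steps, Python scripts to look and compute and a tool call to move; the robot and the scene stay as the last step left them, time stands still between calls to the robot, and variables do not carry over. Pictures are saved under pics/ and viewed, at most 10 in all, crops included, and the job is handed in when it is done.

```bash
mkdir -p pics; ls; python3 - <<'E'
from plant import r, ticket, snapshot, camera_params, get_state
import cv2
for n in("side","top"):
    im=snapshot(n); cv2.imwrite(f"pics/{n}0.png",im[:,:,::-1]); print(n,camera_params(n))
print(get_state(), r.grip_depth)
E
```

```text
pics
plant.py
side {'fx': 376.7412162488177, 'fy': 376.7412162488177, 'cx': 313.45296805843844, 'cy': 198.41692111901833, 'k1': -0.07297000194810054, 'rvec': array([ 0.34922222, -2.65585477,  1.3522141 ]), 'tvec': array([0.56204717, 0.06040506, 1.12923487])}
top {'fx': 373.2873714475015, 'fy': 373.2873714475015, 'cx': 319.54990500101553, 'cy': 196.087417346871, 'k1': -0.007828048682010522, 'rvec': array([ 2.11547836, -2.14913622,  0.22731108]), 'tvec': array([0.07803534, 0.56546665, 0.98464139])}
{'clock': 0.1, 'q': array([ 1.15580366,  0.6898729 , -0.19455999,  1.56620255,  0.15730015,
        0.90251247, -0.21511916]), 'qd': array([-0.00030593, -0.00199372, -0.00047979, -0.00044779, -0.00126416,
       -0.0020437 , -0.00123469]), 'joint_torque': array([-3.77033241e-03, -5.28507578e+01, -1.27196755e+00, -1.53839815e+01,
       -5.26132411e-02,  1.94199856e-03,  1.17570218e-05]), 'tool_pos': array([ 0.27091503, -0.5626201 ,  0.23801822]), 'eef_rot': array([ 9.74919015e-01,  2.22558469e-01, -2.24325600e-04, -7.69063417e-04]), 'contact_force': array([-0.7838539 , -0.27016478,  0.30992016]), 'moment': array([ 0.01872292, -0.01805285,  0.01369869]), 'finger_force': 0.0, 'opening': 0.9973229562338726} -0.0187
```

View pics/top0.png

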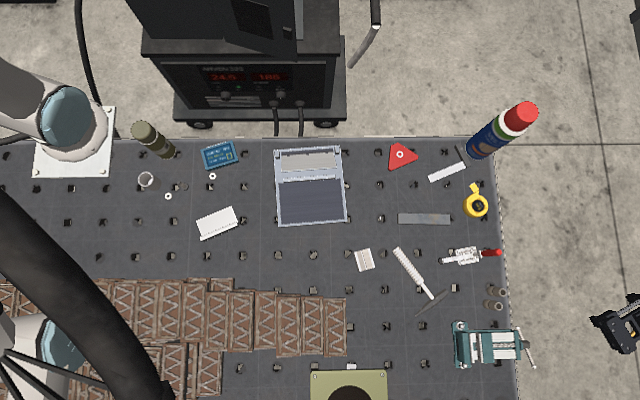

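View pics/side0.png

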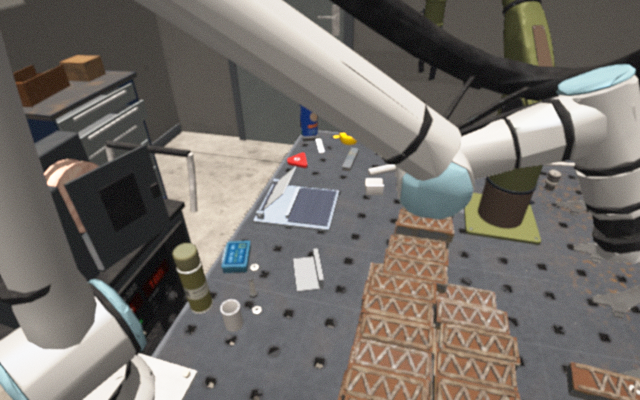

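The top view shows the fixture at about (310,187), with its leaf raised on the upper side. The strip is at (217,223), the flat bar at (424,219) and the V-block at (365,260). In the side view the fixture is at (300,205) and the strip at (307,270), with its flange on the right. Next I'll make enlarged crops and set up the geometry helpers.

```bash
cat > h.py <<'E'
import numpy as np, cv2
from plant import r, ticket, snapshot, camera_params, get_state
from scipy.spatial.transform import Rotation as R
from scipy.optimize import least_squares
C={n:camera_params(n) for n in("side","top")}
def proj(n,P):
    c=C[n]; p=R.from_rotvec(c['rvec']).apply(np.atleast_2d(P))+c['tvec']
    s=p[:,:2]/p[:,2:]; s=s*(1+c['k1']*(s**2).sum(1,keepdims=True))
    return s*[c['fx'],c['fy']]+[c['cx'],c['cy']]
def onz(n,uv,z):
    return np.array([*least_squares(lambda p:(proj(n,[*p,z])[0]-uv),[0.5,0]).x,z])
def tri(a,b):  # top px, side px
    s=least_squares(lambda p:np.r_[proj('top',p)[0]-a,proj('side',p)[0]-b],[.5,0,.02]); return s.x,np.abs(s.fun).max()
def crop(src,dst,x0,y0,w,h,k):
    im=cv2.imread(src)[y0:y0+h,x0:x0+w]; cv2.imwrite(dst,cv2.resize(im,None,fx=k,fy=k,interpolation=cv2.INTER_CUBIC))
E
python3 - <<'E'
from h import *
for uv in [(310,187),(217,223),(424,219),(365,260)]: print(onz('top',uv,0.01))
print(proj('top',[[0,0,0],[.3,0,0],[0,-.3,0]]))
crop('pics/top0.png','pics/t1.png',190,135,170,125,4)
crop('pics/side0.png','pics/s1.png',235,150,120,150,4)
E
```

```text
[0.60213469 0.09532915 0.01      ]
[0.50097231 0.36089692 0.01      ]
[ 0.5034886  -0.23185896  0.01      ]
[ 0.39008017 -0.05656066  0.01      ]
[[349.05604829 409.89746763]
 [345.59817023 293.15613699]
 [461.24163686 406.58316088]]
```

View pics/t1.png

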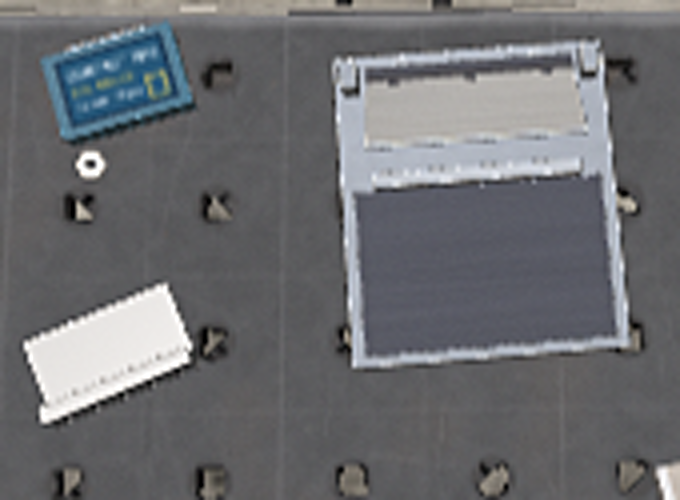

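View pics/s1.png

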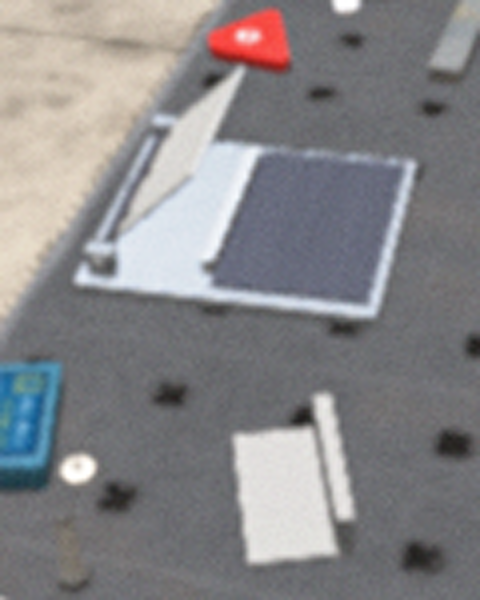

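The crops give these corners:
- **Fixture base, top crop:** (335,60), (602,42), (630,348), (355,367).
- **Leaf lip, side crop:** (243,68) to (190,178).
- **Strip leading edge:** top crop (25,344) to (167,284), side crop (248,563) to (235,435).
- **Strip flange top, side crop:** (315..330,394) to (335..352,520).

I'll fit the poses with height left free.

```bash
cat > fit.py <<'E'
from h import *
T=lambda u,v:('top',190+u/4,135+v/4)
S=lambda u,v:('side',235+u/4,150+v/4)
def fit(obs,x0,leaf=False):
    def P(x,p):
        return R.from_euler('z',x[3]).apply(p)+x[:3]
    def f(x):
        out=[]
        for p,(n,u,v) in obs:
            p=np.array(p,float)
            if leaf and len(p)==2: # lip top edge: y, top/bottom offset
                a=x[4]; d=np.array([105,p[1]]) ; p=np.array([105-(d[0]*np.cos(a)-d[1]*np.sin(a))*1.0,p[0],29+d[0]*np.sin(a)+d[1]*np.cos(a)])
            out.append(proj(n,P(x,p/1000))[0]-[u,v])
        return np.ravel(out)
    s=least_squares(f,x0,loss='soft_l1'); print(np.round(s.x,4)); print(np.round(f(s.x).reshape(-1,2),1).tolist()); return s.x
if __name__=='__main__':
    F=[((125,100,12),T(335,60)),((125,-100,12),T(602,42)),((-105,-100,12),T(630,348)),((-105,100,12),T(355,367)),
     ((-98,-90,16),T(618,345)),((-98,90,16),T(364,355)),
     ((125,100,12),S(78,283)),((-105,100,0),S(375,318)),((-105,-100,12),S(415,160)),((-98,90,16),S(365,303)),((-98,-90,16),S(402,163)),
     ((-75,2),S(243,68)),((75,-2),S(190,178)),((75,-2),T(365,147)),((-75,-2),T(585,132))]
    fx=fit(F,[.6,.1,0,0,.7],True)
    G=[((60,55,6),T(25,344)),((60,-55,6),T(167,284)),((-6,55,36),T(42,421)),((-6,-55,36),T(192,350)),
     ((60,55,6),S(248,563)),((60,-55,6),S(235,435)),((6,-55,36),S(315,395)),((-6,-55,36),S(330,393)),((6,55,36),S(335,522)),((-6,55,36),S(352,518))]
    st=fit(G,[.5,.36,0,0.3])
E
python3 fit.py
```

```text
[ 0.5975  0.0946 -0.0014  0.0629  0.8056]
[[-0.4, -0.2], [0.1, -0.4], [0.4, -0.3], [-0.7, 0.4], [-0.2, -1.9], [0.3, 0.5], [-1.6, -0.6], [-0.4, 3.1], [0.2, 0.7], [0.3, 0.2], [0.9, 0.4], [-0.6, -0.7], [0.8, -0.6], [0.1, 0.5], [0.9, 0.2]]
[ 0.4739  0.3489 -0.0014  0.3889]
[[-0.4, -0.1], [0.3, -0.0], [0.2, 1.3], [0.2, 3.3], [-0.5, -0.0], [-0.6, 0.1], [-0.7, -0.0], [0.1, 0.0], [-0.4, -0.4], [0.3, 0.1]]
```

```bash
cat > go.py <<'E'
from h import *
FX=np.array([.5975,.0946,0]); FY=.063
def fix(p): return R.from_euler('z',FY).apply(np.array(p)/1000)+FX
def delta(P,yaw):  # yaw: world heading of closing axis (mod pi)
    s=get_state(); R0=R.from_quat(s['eef_rot']); y0=R0.as_matrix()[:,1]
    c=[np.array([np.cos(yaw+k),np.sin(yaw+k),0]) for k in(0,np.pi)]
    c=max(c,key=lambda v:v@y0); z=np.array([0,0,-1.])
    R1=R.from_matrix(np.c_[np.cross(c,z),c,z])
    print('d',np.round(R0.inv().apply(P-s['tool_pos']),4),'rv',np.round((R0.inv()*R1).as_rotvec(),4),'q7',s['q'][6], 'f',s['contact_force'].round(1),'t',s['clock'])
def st():
    s=get_state(); p=R.from_euler('z',-FY).apply(s['tool_pos']-FX)*1000
    print('fixt mm',p.round(1),'f',s['contact_force'].round(1),'op',s['opening'],'ff',s['finger_force'],'t',s['clock'],'q7',s['q'][6].round(2))
E
python3 - <<'E'
from go import *
print(R.from_quat(get_state()['eef_rot']).as_matrix().round(3))
delta(fix([40,0,150]),FY); delta(fix([40,0,150]),FY+np.pi/2)
E
```

```text
[[ 0.901  0.434 -0.001]
 [ 0.434 -0.901  0.001]
 [-0.    -0.002 -1.   ]]
d [ 0.6165 -0.4352  0.0887] rv [-1.5000e-03 -9.0000e-04 -1.1849e+00] q7 -0.2151191623442653 f [-0.8 -0.3  0.3] t 0.1
d [ 0.6165 -0.4352  0.0887] rv [-0.0016  0.0004  0.3859] q7 -0.2151191623442653 f [-0.8 -0.3  0.3] t 0.1
```

The rows are not in the units I measure in: shifts go in mm and turns go in units of 0.1 rad. I convert before sending: -0.18 m is -180, -0.15 m is -150, -1 rad is -10.

{"name": "jog_arm", "arguments": {
  "motion": [
    [0,[40,-30,0],[0,0,-1]],
    [0,[80,-60,0],[0,0,-2]],
    [0,[120,-90,0],[0,0,-3]],
    [0,[160,-120,0],[0,0,-4]],
    [0,[200,-150,0],[0,0,-5]],
    [0,[240,-180,10],[0,0,-6]],
    [0,[280,-210,20],[0,0,-7]],
    [0,[320,-240,30],[0,0,-8]],
    [0,[360,-270,40],[0,0,-9]],
    [0,[400,-300,50],[0,0,-10]]
  ],
  "clamp_n": 30
}}

```text
clock: 1.1
tool_pos: [0.4996, -0.1219, 0.1891]
eef_rot: [0.748, 0.664, -0.0, -0.0]
contact_force: [0.7, -0.6, 0.2]
opening: 0.115
finger_force: 0.0
```

```bash
python3 -c "
from go import *
delta(fix([40,0,130]),FY);st()"
```

```text
d [0.2337 0.111  0.0591] rv [-0.0004  0.0002 -0.1811] q7 -0.3711874406649091 f [ 0.7 -0.6  0.2] t 1.1
fixt mm [-111.3 -209.9  189.1] f [ 0.7 -0.6  0.2] op 0.11490996860526417 ff 0.0 t 1.1 q7 -0.37
```

To row units: 0.2337 m is 233.7, 0.22 m is 220, -0.181 rad is -1.81.

{"name": "jog_arm", "arguments": {
  "motion": [
    [0,[45,20,10],[0,0,-0.5]],
    [0,[90,40,20],[0,0,-1]],
    [0,[135,60,30],[0,0,-1.5]],
    [0,[180,80,40],[0,0,-1.81]],
    [0,[220,100,55],[0,0,-1.81]],
    [0,[233.7,111,59],[0,0,-1.81]],
    [0,[233.7,111,59],[0,0,-1.81]]
  ]
}}

```text
clock: 1.8
tool_pos: [0.6383, 0.0987, 0.1293]
eef_rot: [0.684, 0.729, 0.001, -0.001]
contact_force: [-0.7, -0.4, -0.7]
opening: 0.008
finger_force: 0.0
```

```bash
python3 -c "
from go import *
delta(fix([40,0,31]),FY);st()"
```

```text
d [-0.0018 -0.0009  0.0983] rv [-0.0003 -0.0024  0.0001] q7 -0.523530737931264 f [-0.7 -0.4 -0.7] t 1.8
fixt mm [ 40.9   1.6 129.3] f [-0.7 -0.4 -0.7] op 0.008470983124479501 ff 0.0 t 1.8 q7 -0.52
```

{"name": "jog_arm", "arguments": {
  "motion": [
    [0,[0,0,15],[0,0,0]],
    [0,[0,0,30],[0,0,0]],
    [0,[0,0,45],[0,0,0]],
    [0,[0,0,55],[0,0,0]],
    [0,[0,0,65],[0,0,0]],
    [0,[0,0,75],[0,0,0]],
    [0,[0,0,83],[0,0,0]],
    [0,[0,0,90],[0,0,0]],
    [0,[0,0,94],[0,0,0]],
    [0,[0,0,96],[0,0,0]]
  ]
}}

```text
clock: 2.8
tool_pos: [0.6376, 0.0948, 0.0342]
eef_rot: [0.686, 0.728, -0.0, -0.0]
contact_force: [-1.6, -0.4, 1.0]
opening: 0.003
finger_force: 0.5
```

```bash
python3 -c "
from go import *
st()"
```

```text
fixt mm [40.1 -2.3 34.2] f [-1.6 -0.4  1. ] op 0.0028353606161431403 ff 0.5183538494384266 t 2.8 q7 -0.58
```

{"name": "jog_arm", "arguments": {
  "motion": [
    [0,[0,0,1],[0,0,0]],
    [0,[0,0,2],[0,0,0]],
    [0,[0,0,3],[0,0,0]],
    [0,[0,0,4],[0,0,0]],
    [0,[0,0,5],[0,0,0]]
  ]
}}

```text
clock: 3.3
tool_pos: [0.638, 0.095, 0.0314]
eef_rot: [0.686, 0.728, 0.0, 0.0]
contact_force: [-6.0, -1.6, 18.9]
opening: 0.007
finger_force: 9.4
```

```bash
python3 -c "
from go import *
st()"
```

```text
fixt mm [40.5 -2.2 31.4] f [-6.  -1.6 18.9] op 0.007150094011116606 ff 9.351107949914876 t 3.3 q7 -0.58
```

{"name": "jog_arm", "arguments": {
  "motion": [
    [0,[0,0,0],[0,0,0]],
    [0,[0,0,0],[0,0,0]],
    [0.3,[0,0,-40],[0,0,0]],
    [0.6,[0,0,-80],[0,0,0]],
    [0.6,[0,0,-100],[0,0,0]]
  ]
}}

```text
clock: 3.8
tool_pos: [0.6398, 0.0956, 0.1332]
eef_rot: [0.686, 0.728, 0.002, 0.001]
contact_force: [1.1, -0.9, -0.2]
opening: 0.257
finger_force: 0.0
```

```bash
python3 - <<'E'
from go import *
st()
delta(np.array([.4739,.3489,.10]),.389)
im=snapshot('side'); cv2.imwrite('pics/side1.png',im[:,:,::-1]); crop('pics/side1.png','pics/s2.png',235,150,120,150,4)
E
```

```text
fixt mm [ 42.3  -1.6 133.2] f [ 1.1 -0.9 -0.2] op 0.25702748944507525 ff 0.0 t 3.8 q7 -0.52
d [ 0.2626 -0.1509  0.0327] rv [ 0.0057 -0.0004 -0.3302] q7 -0.5246087478056972 f [ 1.1 -0.9 -0.2] t 3.8
```

View pics/s2.png

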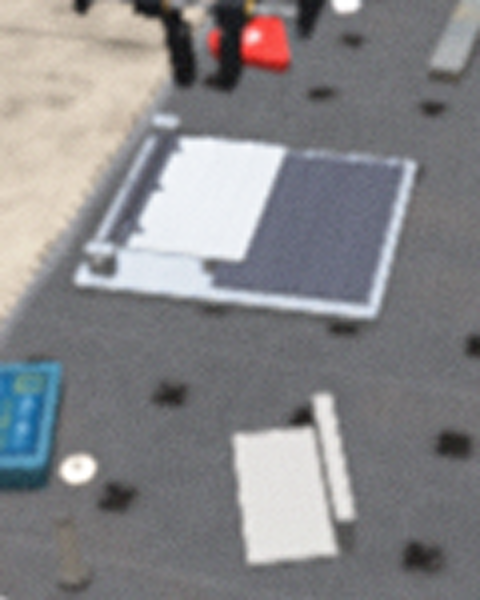

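The leaf lies flat, with its lip running from (285,147) to (243,260), and the strip hasn't moved. Next I'll move above the strip.

{"name": "jog_arm", "arguments": {
  "motion": [
    [0.6,[40,-22,0],[0,0,-0.6]],
    [0.6,[80,-45,0],[0,0,-1.2]],
    [0.6,[120,-68,0],[0,0,-1.8]],
    [0.6,[160,-90,0],[0,0,-2.4]],
    [0.6,[200,-114,0],[0,0,-3]],
    [0.6,[240,-138,20],[0,0,-3.3]],
    [0.6,[262.6,-151,32],[0,0,-3.3]],
    [0.6,[262.6,-151,32],[0,0,-3.3]],
    [0.6,[262.6,-151,32],[0,0,-3.3]]
  ]
}}

```text
clock: 4.75
tool_pos: [0.4713, 0.3482, 0.0971]
eef_rot: [0.557, 0.831, -0.0, 0.0]
contact_force: [1.2, -0.6, -1.0]
opening: 0.598
finger_force: 0.0
```

```bash
python3 - <<'E'
from go import *
delta(np.array([.4739,.3489,.012]),.389)
print('lip',(R.from_euler('z',-FY).apply(np.array([onz('side',(235+285/4,150+147/4),.031),onz('side',(235+243/4,150+260/4),.031)])-FX)*1000).round(1))
E
```

```text
d [-0.0003  0.0027  0.0851] rv [-0.0006  0.0008  0.0014] q7 -0.7999284148518552 f [ 1.2 -0.6 -1. ] t 4.75
lip [[ -0.5 -74.   31. ]
 [ -3.1  76.7  31. ]]
```

{"name": "jog_arm", "arguments": {
  "motion": [
    [0.6,[0,2.5,35],[0,0,0]],
    [0.6,[0,2.5,60],[0,0,0]],
    [0.6,[0,2.5,75],[0,0,0]],
    [0.6,[0,2.5,83],[0,0,0]],
    [0.6,[0,2.5,83],[0,0,0]]
  ]
}}

```text
clock: 5.25
tool_pos: [0.4743, 0.3481, 0.0142]
eef_rot: [0.558, 0.83, -0.0, 0.0]
contact_force: [0.4, -0.4, 0.5]
opening: 0.6
finger_force: 0.0
```

```bash
python3 - <<'E'
from go import *
st()
im=snapshot('side'); cv2.imwrite('pics/side2.png',im[:,:,::-1]); crop('pics/side2.png','pics/s3.png',265,200,100,100,5)
E
```

```text
fixt mm [-107.   260.8   14.2] f [ 0.4 -0.4  0.5] op 0.6003899994528332 ff 0.0 t 5.25 q7 -0.86
```

View pics/s3.png

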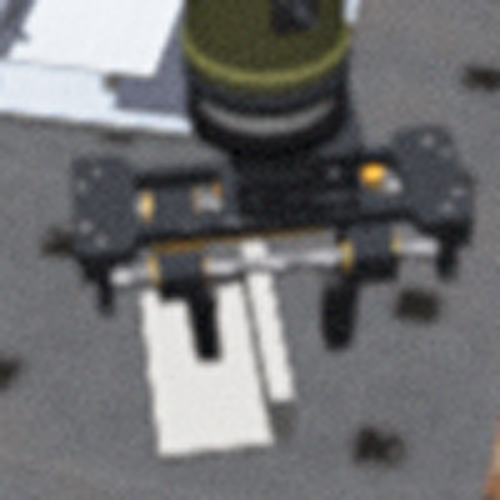

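The fingers, with tips at about (205,355) and (338,345), straddle the flange near (268,340). I'll close them.

{"name": "jog_arm", "arguments": {
  "motion": [
    [0,[0,0,0],[0,0,0]],
    [0,[0,0,0],[0,0,0]],
    [0,[0,0,0],[0,0,0]],
    [0,[0,0,0],[0,0,0]],
    [0,[0,0,0],[0,0,0]],
    [0,[0,0,0],[0,0,0]],
    [0,[0,0,0],[0,0,0]],
    [0,[0,0,0],[0,0,0]]
  ],
  "clamp_n": 50
}}

```text
clock: 6.1
tool_pos: [0.4745, 0.3494, 0.0149]
eef_rot: [0.557, 0.83, 0.001, 0.0]
contact_force: [2.0, 0.9, 2.8]
opening: 0.13
finger_force: 50.0
```

```bash
python3 -c "
from go import *
st()"
```

```text
fixt mm [-106.7  262.1   14.9] f [2.  0.9 2.8] op 0.12952847199578438 ff 49.99989576637745 t 6.1 q7 -0.86
```

To row units: -0.06 m is -60, -0.05 m is -50.

{"name": "jog_arm", "arguments": {
  "motion": [
    [0,[0,0,-20],[0,0,0]],
    [0,[0,0,-50],[0,0,0]],
    [0,[0,0,-60],[0,0,0]]
  ]
}}

```text
clock: 6.4
tool_pos: [0.474, 0.3495, 0.0762]
eef_rot: [0.557, 0.83, 0.001, 0.0]
contact_force: [1.2, 0.0, -2.9]
opening: 0.133
finger_force: 50.0
```

```bash
python3 -c "
from go import *
st(); delta(fix([-80,0,70]),FY)"
```

```text
fixt mm [-107.2  262.2   76.2] f [ 1.2  0.  -2.9] op 0.1334933622887842 ff 50.000866893678904 t 6.4 q7 -0.82
d [-0.2571 -0.0583  0.0059] rv [ 0.0012 -0.001   0.3261] q7 -0.8166008729789898 f [ 1.2  0.  -2.9] t 6.4
```

{"name": "jog_arm", "arguments": {
  "motion": [
    [0,[-30,-7,0],[0,0,0.4]],
    [0,[-60,-14,0],[0,0,0.8]],
    [0,[-95,-21,0],[0,0,1.2]],
    [0,[-130,-29,0],[0,0,1.6]],
    [0,[-165,-37,0],[0,0,2]],
    [0,[-200,-45,0],[0,0,2.5]],
    [0,[-235,-53,0],[0,0,3]],
    [0,[-257,-58,4],[0,0,3.26]],
    [0,[-257,-58,6],[0,0,3.26]],
    [0,[-257,-58,6],[0,0,3.26]]
  ]
}}

```text
clock: 7.4
tool_pos: [0.517, 0.0892, 0.0679]
eef_rot: [0.685, 0.729, -0.0, -0.001]
contact_force: [0.1, 1.7, -2.8]
opening: 0.134
finger_force: 50.0
```

```bash
python3 - <<'E'
from go import *
st(); delta(fix([-80,0,36]),FY)
for n in('side','top'):
    cv2.imwrite(f'pics/{n}3.png',snapshot(n)[:,:,::-1])
a=cv2.resize(cv2.imread('pics/side3.png')[165:285,240:360],None,fx=3.3,fy=3.3,interpolation=2)
b=cv2.resize(cv2.imread('pics/top3.png')[130:250,250:370],None,fx=3.3,fy=3.3,interpolation=2)
cv2.imwrite('pics/c3.png',np.hstack([a,b]))
E
```

```text
fixt mm [-80.7  -0.4  67.9] f [ 0.1  1.7 -2.8] op 0.13385256398345843 ff 50.001086723059416 t 7.4 q7 -0.74
d [0.0003 0.0007 0.0319] rv [-0.0016 -0.0002 -0.0005] q7 -0.7437659854453179 f [ 0.1  1.7 -2.8] t 7.4
```

View pics/c3.png

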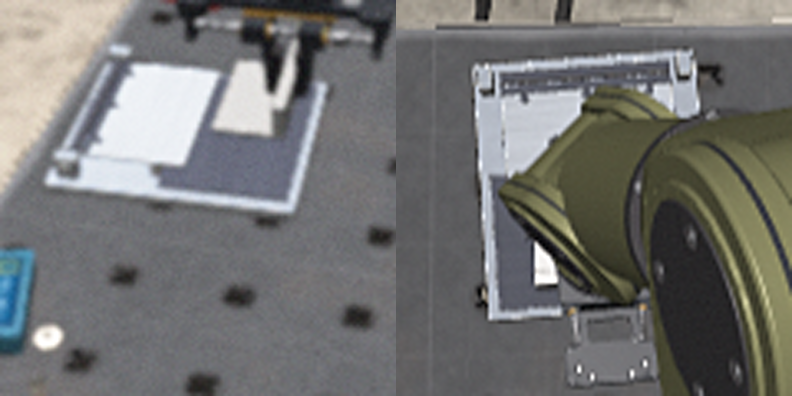

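Side view: the leaf is shut and the strip is held over the bed, its leading edge running from about (212,128) to (236,62) in the crop. I'll check that edge numerically and lower to just above the bed.

```bash
python3 -c "
from go import *
for u,v in((212,128),(236,62)):
    print((R.from_euler('z',-FY).apply(onz('side',(240+u/3.3,165+v/3.3),.059)-FX)*1000).round(1))"
```

```text
[-24.7  54.6  59. ]
[-23.3 -53.2  59. ]
```

{"name": "jog_arm", "arguments": {
  "motion": [
    [0,[0,0,15],[0,0,0]],
    [0,[0,0,25],[0,0,0]],
    [0,[0,0,31],[0,0,0]],
    [0,[0,0,33],[0,0,0]],
    [0,[0,0,34],[0,0,0]],
    [0,[0,0,34],[0,0,0]]
  ]
}}

```text
clock: 8.1
tool_pos: [0.5178, 0.0894, 0.0348]
eef_rot: [0.684, 0.729, 0.0, 0.0]
contact_force: [-0.4, -0.3, -2.2]
opening: 0.133
finger_force: 50.0
```

```bash
python3 -c "
from go import *
st()"
```

```text
fixt mm [-79.8  -0.2  34.8] f [-0.4 -0.3 -2.2] op 0.1326323205730428 ff 50.000909082591534 t 8.1 q7 -0.77
```

To row units: 0.003 m is 3, 0.002 m is 2.

{"name": "jog_arm", "arguments": {
  "motion": [
    [0,[0,0,1],[0,0,0]],
    [0,[0,0,2],[0,0,0]],
    [0,[0,0,3],[0,0,0]],
    [0,[0,0,3],[0,0,0]]
  ]
}}

```text
clock: 8.5
tool_pos: [0.5177, 0.0892, 0.0317]
eef_rot: [0.684, 0.729, -0.0, 0.0]
contact_force: [0.0, -0.1, -2.5]
opening: 0.135
finger_force: 50.0
```

```bash
python3 -c "
from go import *
st(); delta(fix([-48,0,31]),FY)"
```

```text
fixt mm [-80.   -0.4  31.7] f [ 0.  -0.1 -2.5] op 0.13476522192418863 ff 50.000876896083355 t 8.5 q7 -0.78
d [0.0004 0.032  0.0007] rv [ 0.      0.0001 -0.    ] q7 -0.775001772998109 f [ 0.  -0.1 -2.5] t 8.5
```

To row units: 0.035 m is 35, 0.032 m is 32.

{"name": "jog_arm", "arguments": {
  "motion": [
    [0,[0,4,0],[0,0,0]],
    [0,[0,8,0],[0,0,0]],
    [0,[0,12,0],[0,0,0]],
    [0,[0,16,0],[0,0,0]],
    [0,[0,20,0],[0,0,0]],
    [0,[0,24,0],[0,0,0]],
    [0,[0,28,0],[0,0,0]],
    [0,[0,32,0],[0,0,0]],
    [0,[0,35,0],[0,0,0]],
    [0,[0,35,0],[0,0,0]]
  ]
}}

```text
clock: 9.5
tool_pos: [0.5532, 0.0915, 0.0317]
eef_rot: [0.685, 0.729, 0.0, 0.0]
contact_force: [-0.3, 0.1, -2.7]
opening: 0.129
finger_force: 50.0
```

```bash
python3 -c "
from go import *
st()"
```

```text
fixt mm [-44.4  -0.3  31.7] f [-0.3  0.1 -2.7] op 0.12921202238449767 ff 50.00091774389148 t 9.5 q7 -0.73
```

Next, small steps until it meets the spacer bar.

To row units: 0.0065 m is 6.5, 0.006 m is 6.

{"name": "jog_arm", "arguments": {
  "motion": [
    [0,[0,1.5,0],[0,0,0]],
    [0,[0,3,0],[0,0,0]],
    [0,[0,4.5,0],[0,0,0]],
    [0,[0,6,0],[0,0,0]],
    [0,[0,6.5,0],[0,0,0]]
  ]
}}

```text
clock: 10.0
tool_pos: [0.5593, 0.0919, 0.0317]
eef_rot: [0.685, 0.729, 0.0, 0.0]
contact_force: [-0.4, -0.1, -2.5]
opening: 0.131
finger_force: 50.0
```

```bash
python3 -c "
from go import *
st()"
```

```text
fixt mm [-38.2  -0.3  31.7] f [-0.4 -0.1 -2.5] op 0.13096147723028487 ff 50.00085907056928 t 10.0 q7 -0.72
```

To row units: 0.004 m is 4, 0.003 m is 3.

{"name": "jog_arm", "arguments": {
  "motion": [
    [0,[0,1,0],[0,0,0]],
    [0,[0,2,0],[0,0,0]],
    [0,[0,3,0],[0,0,0]],
    [0,[0,4,0],[0,0,0]],
    [0,[0,4,0],[0,0,0]]
  ]
}}

```text
clock: 10.5
tool_pos: [0.5619, 0.0918, 0.0315]
eef_rot: [0.684, 0.729, -0.001, -0.0]
contact_force: [-2.5, -1.1, -0.6]
opening: 0.131
finger_force: 50.0
```

```bash
python3 -c "
from go import *
st()
print(get_state()['moment'])"
```

```text
fixt mm [-35.7  -0.6  31.5] f [-2.5 -1.1 -0.6] op 0.13138002217733452 ff 50.01245230436325 t 10.5 q7 -0.71
[-0.15610533  0.60936352  0.16668321]
```

{"name": "jog_arm", "arguments": {
  "motion": [
    [0,[0,1,0],[0,0,0]],
    [0,[0,2,0],[0,0,0]],
    [0,[0,2,0],[0,0,0]],
    [0,[0,2,1],[0,0,0]],
    [0,[0,2,2],[0,0,0]],
    [0,[0,2,2],[0,0,0]]
  ]
}}

```text
clock: 11.1
tool_pos: [0.5619, 0.0917, 0.0309]
eef_rot: [0.684, 0.729, -0.003, -0.001]
contact_force: [-10.5, -2.4, 15.8]
opening: 0.131
finger_force: 50.1
```

```bash
python3 -c "
from go import *
st()
print(get_state()['moment'])"
```

```text
fixt mm [-35.7  -0.7  30.9] f [-10.5  -2.4  15.8] op 0.13083268872909135 ff 50.06148112937808 t 11.1 q7 -0.71
[-0.31526932  1.99141134  0.14383892]
```

{"name": "jog_arm", "arguments": {
  "motion": [
    [0,[0,-1.5,0.5],[0,0,0]],
    [0,[0,-1.5,0.5],[0,0,0]],
    [0,[0,-1.5,0.5],[0,0,0]],
    [0,[0,-1.5,0.5],[0,0,0]]
  ]
}}

```text
clock: 11.5
tool_pos: [0.5619, 0.0917, 0.0309]
eef_rot: [0.684, 0.729, -0.001, -0.0]
contact_force: [-9.1, -1.5, 18.0]
opening: 0.128
finger_force: 50.0
```

```bash
python3 - <<'E'
from go import *
st()
print(get_state()['moment'],get_state()['eef_rot'])
cv2.imwrite('pics/side4.png',snapshot('side')[:,:,::-1]); crop('pics/side4.png','pics/s4.png',240,165,120,80,6)
E
```

```text
fixt mm [-35.7  -0.7  30.9] f [-9.1 -1.5 18. ] op 0.1284365532726717 ff 50.02962830476463 t 11.5 q7 -0.71
[-0.33075738  1.70162714  0.11634692] [ 6.84284879e-01  7.29213345e-01 -1.44805201e-03 -7.88524690e-05]
```

View pics/s4.png

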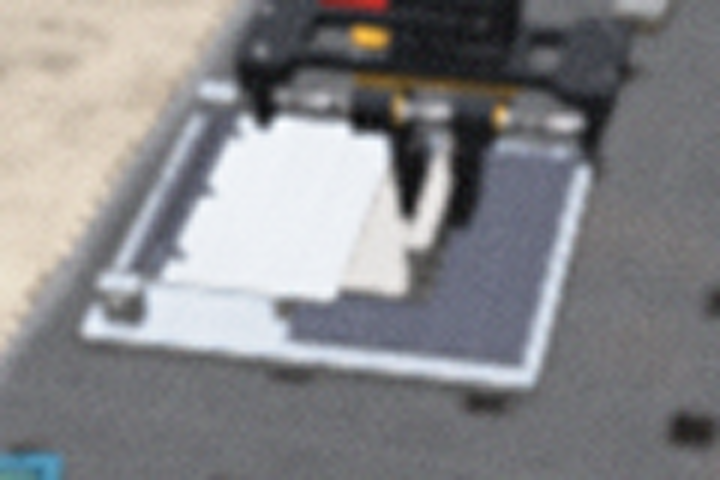

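```bash
python3 -c "
from go import *
for u,v,z in((335,300,.031),(387,150,.031),(408,297,.022),(408,250,.052),(432,250,.052),(540,387,.012),(82,338,.012)):
    print(u,v,(R.from_euler('z',-FY).apply(onz('side',(240+u/6,165+v/6),z)-FX)*1000).round(1))
for p in ([22,-55,16],[0,75,31],[-32,55,52],[-105,100,12]): print(p,((proj('side',fix(p))[0]-[240,165])*6).round())
"
```

```text
335 300 [-3.3 76.7 31. ]
387 150 [  0.9 -54.7  31. ]
408 297 [-35.4  56.7  22. ]
408 250 [-36.4  57.3  52. ]
432 250 [-48.   55.1  52. ]
540 387 [-110.1  100.9   12. ]
82 338 [120.1 106.3  12. ]
[22, -55, 16] [350. 168.]
[0, 75, 31] [329. 297.]
[-32, 55, 52] [400. 246.]
[-105, 100, 12] [530. 385.]
```

The flange face sits 32–33 mm in front of the lip, which puts the leading edge about 21–22 mm in, against the spacer bar. The leaf is flat and the press is about 18 N, so I'm handing in.

```bash
python3 -c "
from h import *
print(ticket.finish_job())"
```

```text
the job is handed in; nothing more can be done
None
```

I handed the job in at about 11.5 s on the robot's clock. The leaf is shut, and the strip is under it against the spacer bar, with its edge measured about 21–22 mm in. The gripper still holds the strip and presses it on the bed with about 18 N. The hand-in printed no verdict.

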